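Peel a formed tray off its stack and hold it under the chute

TASK

The yellow glue bottle is standing in the blue tray on top of the stack: stand it upright on the round cork mat and let go. Then take the blue tray by the red fin and peel it off the clinging stack by lifting the fin's corner first, while the opposite corner is still down in its nest. Finish holding the tray by its fin, level and still in the air just below the lip of the aluminium chute, so that pieces sliding out would drop into it; do not let go, and leave the screwdriver, the tape roll, the amber jar and the steel cup where they are.

Things in the scene. Friction and masses are not known exactly. Their poses are not given: they have to be found in the camera images.
- stack: Fixed holder with three nested white trays; the blue tray sits on top. Origin: on the bench under the centre, z up. Its square plan stands on a corner: the x axis is a diagonal (corners on the x and y axes), and -x points to the blue tray's fin. Steel base 168 mm square, 4 mm thick; white rims 132 mm square, the highest at 41 mm. Four sprung clips hold the blue tray (see point clip_spot).
- clip_spot (a point): One of the stack's four clips, at (50, 50, 55) mm in the stack frame; the others at (+-50, +-50). Each is a steel strip with orange nose at the middle of a side, 16 mm wide, 61 mm high, 66 to 76 mm from the centre. It overhangs the blue rim by about 2 mm and springs outward when the rim is pulled up past it, at about 2 to 4 N, within some 12 mm of lift.
- tray: Blue loose formed tray, about 60 g, 132 mm square over its rim, standing on a corner like the stack: the x axis is a diagonal, corners at 93 mm on the axes, z up. Origin: centre of its underside; starts 24 mm above the bench, on the stack's axis and aligned with it. Rim top 25 mm above the origin, rim and floor 3 mm thick; walls taper in below, so it tilts out freely. Opening 110 mm square.
- fin (a point): Grasp point on the red upright fin over the tray's -x corner, at (-92, 0, 45) mm in the tray frame. The fin is 10 mm thick along tray y, 26 mm long along x, and rises from 25 mm (rim and a 30 mm square tab below it) to 55 mm above the tray's origin; 79 mm above the bench at the start. Pinch across y.
- far_corner (a point): Underside of the rim at the corner opposite to the fin, at (90, 0, 22) mm in the tray frame; the tray can be hinged up about this point.
- bottle: Yellow glue bottle with red nozzle, about 140 g, round, 50 mm across up to 75 mm high, then a shoulder and a nozzle up to 108 mm; origin: centre of its underside, which at the start stands on the tray's floor, 27 mm above the bench.
- mat: Round cork mat fixed to the bench, 120 mm across, 3 mm thick; origin: centre of its underside on the bench.
- chute: Fixed aluminium chute, 80 mm wide, with side walls 26 mm high. Origin: on the bench straight below its lip; +x is the direction from the lip back up the chute, which rises at 15 degrees for 260 mm. Its posts and foot begin 135 mm behind the lip; below the lip there is free room.
- chute_lip (a point): Middle of the chute's lower lip, its underside, 140 mm above the bench.
- screwdriver: Bystander: screwdriver lying on the bench; to be left alone.
- tape: Bystander: grey ring, a roll 84 mm across, 22 mm high, lying flat; to be left alone.
- screw_jar: Bystander: amber jar with black cap, 54 mm across, 70 mm high; to be left alone.
- tin: Bystander: open steel cup, 60 mm across, 50 mm high; to be left alone.
There are look-alikes about, which are no part of the job. Several things have the shape of the tray; the one meant has the colours described above.

How it is judged (in metres and radians):
On the way, in this order (a step that is already met when the one before it is completed fails the run):
1. the bottle stands upright on the cork mat, let go (horizontal distance between bottle and mat below 0.045 m and height (world z) of bottle below 0.012 m and angle between bottle's own z axis and vertical below 0.15 rad and linear speed of bottle below 0.05 m/s and contact force between the fingers and bottle below 0.05 N), for 0.2 s.
2. the fin's corner is lifted while the opposite corner is still down in the stack (z of fin in the frame of stack above 0.089 m and z of far_corner in the frame of stack below 0.056 m and horizontal distance between far_corner and stack below 0.105 m and contact force between the fingers and tray above 0.5 N), for 0.1 s.
At the end, for the whole second after the job is handed in: Fingers hold the tray still, within 0.30 rad of level, its origin 35 to 118 mm above the bench and within 55 mm horizontally of the chute lip, touching neither chute, stack nor tin; bottle released on the mat, within 45 mm of its centre, upright within 0.15 rad (all of step 1 and contact force between the fingers and tray above 0.5 N and horizontal distance between tray and chute_lip below 0.055 m and height (world z) of tray between 0.035 and 0.118 m and angle between tray's own z axis and vertical below 0.3 rad and linear speed of tray below 0.03 m/s and contact force between tray and chute below 0.05 N and contact force between tray and stack below 0.05 N and contact force between tray and tin below 0.05 N); the arm keeps its last pose, push and grip.
It fails at once if a bystander is moved more than 30 mm (distance of any of screwdriver, tape, screw_jar, tin from where it was at the start of the episode above 0.03 m).
It fails at once if the bottle is toppled (angle between bottle's own z axis and vertical above 0.8 rad).
It also fails if it takes over 69 s, if anything falls off the work surface, if the arm or the gripper's body presses on something with over 40 N, if the wrist force passes 120 N, or if a joint passes its speed limit or range.

ROBOT

A 6-joint arm with a two-finger parallel gripper is mounted at the origin on the work surface. World frame = base frame: x ahead of the robot, y to its left, z up, the work surface at z = 0. Lengths are in mm, angles in rad, forces in N, time in s.
With the tool pointing down it reaches from about 350 to 975 mm from the base axis. Payload 7.1 kg.
Tool frame: the origin (TCP) lies midway between the tips of the shut fingers; the grasp point (between the pads) lies ctrl.tcp_to_grasp behind it (ctrl.tcp_to_grasp is the distance from the TCP to the grasp point, in mm); z points along the fingers, y is the direction in which the jaws open and shut (so a half turn about z gives the same grasp; the last joint's range is limited). The gripper opens to 88 mm and grips with 3 to 60 N. Pads are 20 mm wide; open, the fingers measure 115 mm over their backs; the gripper's body (75 mm by 178 mm) begins 61 mm behind the grasp point.
Start: joints at [-1.167, 0.423, 1.63, -0, 1.089, -0.019], TCP at [256.462, -569.94, 222.675] pointing down, gripper open.
Joint ranges: [-3, 3], [-0.9, 2.11], [0.09, 2.58], [-1.31, 4.45], [0.11, 2.69], [-2.54, 2.54]. Speed limits (rad/s): [2.39, 2.39, 3.01, 3.14, 3.14, 3.14].

INTERFACE

Orientations are given as a rotation vector (axis times angle).
In Python, from workcell import ctrl gives the robot as it stands.
- The arm moves only by the tool play_rows, never from a script. Its argument "increments" is text: rows parted by semicolons, each of 5 numbers parted by spaces: the opening, from 0 (shut) to 1 (fully open), then the shift along the world's x, y, z in m, then the turn about the world's z in degrees. A call has 1 to 20 rows; each row shifts and turns the commanded pose from where the row before left it; what a row does not reach is not made up. A row lasts 1/10 s, in which the tool goes at most 50 mm and 8.59 degrees, less where a joint would pass 70% of its speed; a pose out of reach is approached as far as the arm can. A call is refused whole if a number of a shift passes 0.05 or a number of a turn 8.59, either way. A call with a gripper value outside its range is refused whole. The fingers move at their own pace and stop on an object; the grip force is fixed at half the most. Time passes only in rows, so rows that do not move let the fingers close. It gives the time, the measured TCP pose, the force and the opening at its end, in the units of the state.
- ctrl.get_obs(): the state, without advancing time (a new reading comes with each control period).
- ctrl.get_image(name): name is "scene" or "top" or "wrist"; returns a dict with "img" (384x512x3 uint8, red, green, blue), "range_z" (384x512 float32, mm along the optical axis (not along the pixel's ray), 0 where there is no reading), "vertical_fov" (degrees; the focal length in pixels is half the picture's height over the tangent of half this angle, whatever the lens; pixels are square), "cx", "cy" (the principal point, pixels), "k1" (the pictures are not rectified: a ray, as slopes to the right and down, at radius r is drawn at 1 + k1 r^2 times it, then the intrinsics apply), "origin" and "attitude" of the camera in the world. Camera axes: x right, y down, z forward; pixel columns grow to the right and rows downward; lengths in mm; the calibration is good to about 2 mm. A picture is of the moment at which its call begins.
- ctrl.close_job(): hands the job in, once; it reports no verdict.
The state is a dict: "t": time; "qpos": joint angles; "qvel": joint speeds; "joint_torque": joint torques, N m; "ee_pos": TCP position; "orientation": TCP orientation; "ft_force": force on the tool from outside, world axes, zero at the start; "moment": the same for the moment, N m; "width": finger opening in mm.
Only numpy, scipy, OpenCV 4.12 (cv2) and the standard library are available. Lean on these libraries where they do the work, as an engineer would, in place of code of your own. Each camera call takes 0.05 s, during which the arm holds its last target. There are 200 camera calls.

## Working session

There is one attempt and no reset: what is moved stays moved. The work goes in short steps, Python scripts to look and compute and a tool call to move; the robot and the scene stay as the last step left them, time stands still between calls to the robot, and variables do not carry over. Pictures are saved under pics/ and viewed, on a budget of 10 in all, crops included, one or two more only if the job needs it, and the job is handed in when it is done.

Besides the shell and the picture viewer there is one more tool, called after ">>>" as name(argument=value, ...), one argument or row to a line, values as JSON. play_rows: Moves the arm, as the interface text tells. Its arguments: {"type":"object","properties":{"increments":{"type":"string"}},"required":["increments"]}

```bash
mkdir -p pics; ls; cat > h.py <<'E'
import numpy as np,cv2
from workcell import ctrl
from scipy.spatial.transform import Rotation as R
def att(a):
    a=np.array(a,float)
    return R.from_rotvec(a).as_matrix() if a.shape==(3,) else (a if a.shape==(3,3) else None)
def snap(n,save):
    d=ctrl.get_image(n); np.savez('pics/'+save+'.npz',**d); cv2.imwrite('pics/'+save+'.png',d['img'][:,:,::-1]); return d
def load(s): return dict(np.load('pics/'+s+'.npz'))
def px2w(d,u,v,z=None,rz=None):
    # z: world height of plane (mm), otherwise range
    f=192/np.tan(np.radians(float(d['vertical_fov']))/2)
    K=np.array([[f,0,float(d['cx'])],[0,f,float(d['cy'])],[0,0,1]])
    p=cv2.undistortPoints(np.array([[[u,v]]],float),K,np.array([float(d['k1']),0,0,0]))[0,0]
    r=att(d['attitude'])@np.array([p[0],p[1],1]); o=np.array(d['origin'],float)
    if z is not None: return o+r*(z-o[2])/r[2]
    if rz is None: rz=d['range_z'][int(round(v)),int(round(u))]
    return o+r*rz
E
python3 - <<'E'
from h import *
for n in('scene','top'):
    d=snap(n,n+'0'); print(n,d['vertical_fov'],d['cx'],d['cy'],d['k1'],d['origin'],d['attitude'])
print(ctrl.tcp_to_grasp,ctrl.get_obs())
a=cv2.imread('pics/top0.png');cv2.imwrite('pics/topb.png',cv2.resize(a,(800,600),interpolation=2))
E
```

```text
pics
scene 54.19322111957228 252.78860579616185 188.39123089989297 -0.019092339899776267 [1170.71008394 -319.11876221  864.29830556] [-2.08383541 -1.2365864   0.4958865 ]
top 54.897827110185446 249.85416052103167 194.6942656723039 -0.03137983571856701 [ 303.76535515   65.84108431 1088.70695988] [-2.04422339  2.17691748 -0.23148195]
18.700000000000003 {'t': 0.1, 'qpos': array([-1.16700316e+00,  4.23729133e-01,  1.63057291e+00, -1.64961132e-05,
        1.08859971e+00, -1.89837632e-02]), 'qvel': array([ 5.06730901e-04,  4.19180278e-06, -2.16478375e-03,  3.37767030e-04,
       -1.94555062e-03, -7.07100229e-04]), 'joint_torque': array([-1.49155541e-03, -5.45616996e+01, -2.74326164e+01,  6.44764421e-02,
        1.87612628e-02, -2.72614443e-05]), 'ee_pos': array([ 256.27445377, -569.5174352 ,  222.01744305]), 'orientation': array([-3.07040631e+00, -6.58904358e-01,  4.15567236e-04]), 'ft_force': array([ 0.21924537,  0.41018738, -1.03376402]), 'moment': array([ 0.01223123, -0.02606699, -0.03191468]), 'width': 87.53204054905903}
```

View pics/topb.png

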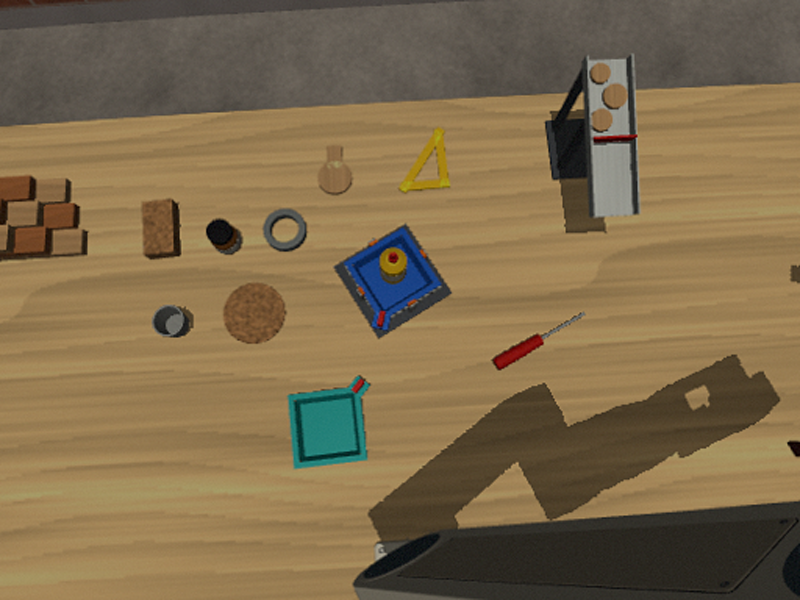

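View pics/scene0.png

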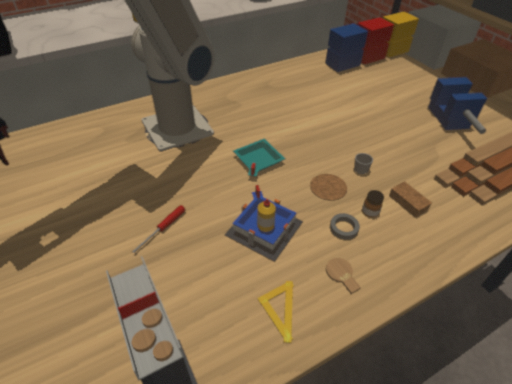

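Look-alikes, in 800-px top view pixels:
- **Tray:** blue with red fin at (393,275), fin (380,318). The teal tray at (330,425) is the decoy.
- **Mat:** round cork at (255,313), against the wooden paddle (335,175) and the cork block (160,228).
- **Bottle:** yellow, only at (393,262).
- **Chute:** lip at about (612,215).

I choose the blue tray, the round cork mat and the yellow bottle, and check them in a close crop.

```bash
python3 - <<'E'
from h import *
a=cv2.imread('pics/top0.png')
c=lambda x,y:cv2.resize(a[y:y+100,x:x+100],(400,400),interpolation=2)
b=np.hstack([c(205,130),c(350,60)]);cv2.imwrite('pics/crop1.png',b)
d=load('top0')
def P(n,u,v,z=None): print(n,np.round(px2w(d,u/1.5625,v/1.5625,z),0))
P('mat',255,313,3);P('mat_l',224,313,3);P('mat_r',286,313,3);P('mat_t',255,282,3);P('mat_b',255,344,3)
P('nozzle',393,258,135);P('fin',381,317,79);P('basecorner',379,337,4);P('baseR',451,291,4);P('baseL',334,267,4)
P('lipL',591,216);P('lipR',638,214);P('jar',222,230,70);P('tape',285,229,22);P('tin',170,320,50)
P('sd1',497,364,10);P('sd2',584,314,5);P('teal',330,425,25)
E
```

```text
mat [537. 313.   3.]
mat_l [541. 373.   3.]
mat_r [533. 253.   3.]
mat_t [599. 312.   3.]
mat_b [477. 314.   3.]
nozzle [590.  44. 135.]
fin [499.  71.  79.]
basecorner [476.  78.   4.]
baseR [557. -66.   4.]
baseL [619. 157.   4.]
lipL [ 642. -304.  145.]
lipR [ 693. -457.   -2.]
jar [684. 357.  70.]
tape [696. 248.  22.]
tin [524. 459.  50.]
sd1 [ 410. -140.   10.]
sd2 [ 495. -317.    5.]
teal [317. 175.  25.]
```

View pics/crop1.png

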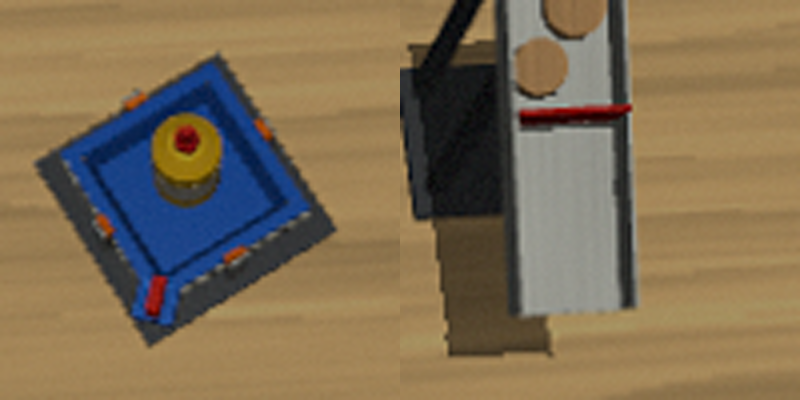

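```bash
python3 - <<'E'
from h import *
d=load('top0')
q=lambda u,v,z:px2w(d,205+u/4-.4,130+v/4-.4,z)
B,L,Rr,T=[q(*p,4) for p in((151,346),(37,162),(336,230),(220,53))]
print(B,L,Rr,T); C=(B+L+Rr+T)/4; print('C',C, (B+T)/2,(L+Rr)/2)
rb=[q(*p,49) for p in((63,160),(310,212),(217,67))]; print('rim',rb,(rb[0]+rb[1])/2)
print('finback',q(158,278,79),'finfront',q(152,314,79)); v=C-B; print('ang',np.degrees(np.arctan2(v[1],v[0])),np.degrees(np.arctan2((L-Rr)[1],(L-Rr)[0]))-90)
print('noz',q(186,135,135),'shoulder',q(187,147,27+75))
q=lambda u,v,z:px2w(d,350+(u-400)/4-.4,60+v/4-.4,z)
for p in((519,313,142),(631,307,142),(513,315,142),(637,308,142),(520,121,190),(620,115,190)):print('lip',q(*p))
print('range',[px2w(d,u,v) for u,v in((383,135),(395,135),(405,135),(395,100))])
E
```

```text
[474.41990477  78.58123167   4.        ] [621.28322424 157.00753396   4.        ] [553.87530739 -65.81398781   4.        ] [699.94633584  11.86202286   4.        ]
C [587.38119306  45.40920017   4.        ] [587.18312031  45.22162726   4.        ] [587.57926582  45.59677308   4.        ]
rim [array([608.4220561 , 134.19534423,  49.        ]), array([558.04418786, -42.67660995,  49.        ]), array([672.7202225 ,  17.06948301,  49.        ])] [583.23312198  45.75936714  49.        ]
finback [510.12335676  70.03179688  79.        ] finfront [484.9598178   75.69733754  79.        ]
ang -16.365319532923515 -16.831604067607586
noz [595.44096167  45.18268143 135.        ] shoulder [596.81897217  44.32586862 102.        ]
lip [ 643.89264444 -307.75024013  142.        ]
lip [ 643.64920279 -385.33213294  142.        ]
lip [ 642.70492326 -303.4419478   142.        ]
lip [ 642.68819351 -389.35445042  142.        ]
lip [ 761.46903083 -308.69917135  190.        ]
lip [ 762.08425295 -376.69001789  190.        ]
range [array([ 650.71479968, -318.0752715 ,  144.08781742]), array([ 648.22750946, -350.33499456,  145.57139252]), array([ 645.5248362 , -376.37416908,  148.56850428]), array([ 739.63205678, -355.02937902,  169.43510658])]
```

>>> play_rows(
  increments="1 .017 .031 0 0;1 .017 .031 0 0;1 .017 .031 0 0;1 .017 .031 0 0;1 .017 .031 0 0;1 .017 .031 0 0;1 .017 .031 0 0;1 .017 .031 0 0;1 .017 .031 0 0;1 .017 .031 0 0;1 .017 .031 0 0;1 .017 .031 0 0;1 .017 .031 0 0;1 .017 .031 0 0;1 .017 .031 0 0;1 .017 .031 0 0;1 .017 .031 0 0;1 .017 .031 0 0;1 .017 .031 0 0;1 .017 .026 0 0",
)

```text
t: 2.1
ee_pos: [596.7, 46.8, 222.3]
orientation: [-3.071, -0.66, 0.001]
ft_force: [0.0, -0.0, 0.9]
width: 88.1
```

```bash
python3 - <<'E'
from h import *
d=snap('wrist','w1');print(ctrl.get_obs()['ee_pos'],ctrl.get_obs()['qpos'],d['origin'],d['attitude'])
E
```

```text
[599.25074712  49.81281293 222.5776277 ] [0.06232183 0.38779771 1.68552389 0.00182203 1.06624057 1.20752066] [662.24420014  75.21905872 383.82105828] [ 2.44443687 -1.57864723 -0.21155449]
```

View pics/w1.png

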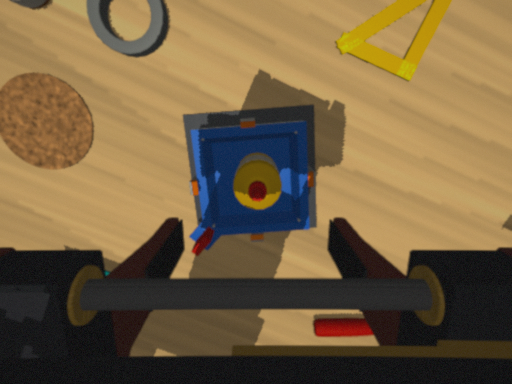

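The wrist view shows the bottle's nozzle at (258,190), its shoulder disc centred at (257,185), the fin at (203,240), the mat at (43,120) and the tape at (126,15).

```bash
python3 - <<'E'
from h import *
d=load('w1')
for n,u,v,z in(('noz',258,190,135),('sh',257,185,102),('fin',203,240,79),('mat',43,120,3),('matL',-5,120,3),('matR',93,120,3),('baseA',184,115,4),('baseB',314,105,4),('baseC',316,228,4)):print(n,px2w(d,u,v,z).round(1))
print(px2w(d,258,190),px2w(d,245,200), ctrl.get_obs()['ee_pos'])
E
```

```text
noz [601.7  45.4 135. ]
sh [598.   44.6 102. ]
fin [507.8  71.8  79. ]
mat [541.2 316.3   3. ]
matL [516.4 369.8   3. ]
matR [567.2 259.6   3. ]
baseA [621.1 156.5   4. ]
baseB [700.1  11.3   4. ]
baseC [552.9 -68.2   4. ]
[600.55588236  44.87433719 130.25154815] [580.60433915  49.88274725 108.93969866] [599.25074712  49.81281293 222.5776277 ]
```

>>> play_rows(
  increments="1 -.001 -.005 -.02 0;1 0 0 -.03 0;1 0 0 -.03 0;1 0 0 -.03 0;1 0 0 -.025 0;1 0 0 -.02 0;0.5 0 0 0 0;0.5 0 0 0 0;0.3 0 0 0 0;0.3 0 0 0 0;0.3 0 0 0 0;0.3 0 0 0 0",
)

```text
t: 3.35
ee_pos: [596.0, 40.2, 68.7]
orientation: [3.072, 0.659, 0.002]
ft_force: [-0.8, -0.3, 5.4]
width: 49.3
```

>>> play_rows(
  increments="0 0 0 0 0;0 0 0 0 0;0 0 0 .005 0;0 0 0 .015 0;0 0 0 .02 0;0 0 0 .02 0;0 0 0 .02 0;0 0 0 0 0;0 0 0 0 0",
)

```text
t: 4.25
ee_pos: [595.6, 40.0, 148.2]
orientation: [3.071, 0.659, 0.002]
ft_force: [-0.8, -1.0, -1.1]
width: 49.7
```

```bash
python3 - <<'E'
from h import *
d=snap('scene','s2');o=ctrl.get_obs();print(o['ee_pos'],o['width'],o['ft_force'])
a=cv2.imread('pics/s2.png')[100:280,160:400];cv2.imwrite('pics/s2c.png',cv2.resize(a,(800,600),interpolation=2))
E
```

```text
[595.03537651  39.98669552 147.37472154] 49.383626627201004 [-0.54931325  0.54653231 -1.54296577]
```

View pics/s2c.png

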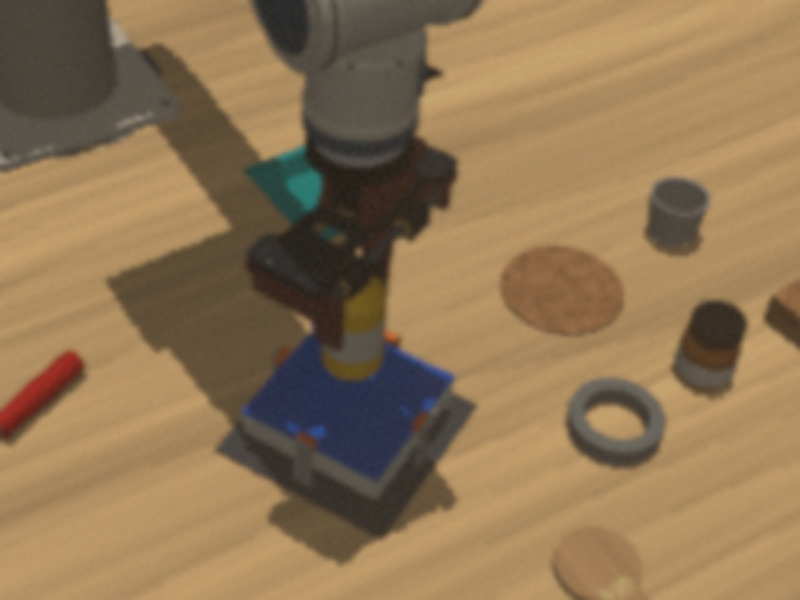

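The bottle is held upright, clear of the tray. Carry it to the mat.

>>> play_rows(
  increments="0 -.003 .014 0 0;0 -.005 .025 0 0;0 -.006 .03 0 0;0 -.006 .03 0 0;0 -.006 .03 0 0;0 -.006 .03 0 0;0 -.006 .03 0 0;0 -.006 .03 0 0;0 -.006 .025 0 0;0 -.004 .02 0 0;0 -.003 .01 0 0;0 0 0 -.01 0;0 0 0 -.02 0;0 0 0 -.02 0;0 0 0 -.02 0;0 0 0 -.015 0;0 0 0 -.01 0;0 0 0 0 0",
)

```text
t: 6.1
ee_pos: [537.6, 313.1, 50.9]
orientation: [3.071, 0.658, -0.004]
ft_force: [-0.9, -0.6, -0.2]
width: 49.6
```

>>> play_rows(
  increments="0 0 0 -.004 0;0 0 0 -.002 0;0 0 0 -.001 0;0 0 0 0 0;0 0 0 0 0",
)

```text
t: 6.6
ee_pos: [538.6, 314.2, 46.0]
orientation: [-3.071, -0.659, -0.001]
ft_force: [-0.6, -0.0, -1.3]
width: 49.1
```

>>> play_rows(
  increments="0 0 0 -.001 0;0 0 0 -.001 0;0 0 0 0 0;0 0 0 0 0",
)

```text
t: 7.0
ee_pos: [538.7, 314.3, 44.7]
orientation: [-3.071, -0.659, -0.001]
ft_force: [-2.2, -0.6, 7.6]
width: 49.5
```

>>> play_rows(
  increments="0.75 0 0 0 0;0.75 0 0 0 0;0.85 0 0 0 0;0.85 0 0 0 0;0.85 0 0 .01 0;0.85 0 0 .02 0;0.85 0 0 .03 0;0.85 0 0 .04 0;0.85 0 0 .04 0;0.85 0 0 .02 0;0.85 0 0 0 0;0.85 0 0 0 0",
)

```text
t: 8.2
ee_pos: [538.3, 314.0, 203.9]
orientation: [-3.071, -0.659, -0.001]
ft_force: [0.3, 0.6, 0.6]
width: 74.9
```

>>> play_rows(
  increments="0.85 -.002 -.012 0 -3;0.85 -.004 -.025 0 -4.2;0.85 -.004 -.025 0 -4.2;0.85 -.004 -.025 0 -4.2;0.85 -.004 -.025 0 -4.2;0.85 -.004 -.025 0 -4.2;0.85 -.004 -.025 0 -4.2;0.85 -.004 -.025 -.01 -4.2;0.85 -.004 -.025 -.02 -4.2;0.85 -.003 -.02 -.02 -4.2;0.85 -.002 -.01 0 0;0.7 0 0 0 0;0.7 0 0 0 0",
)

```text
t: 9.5
ee_pos: [499.9, 72.4, 154.0]
orientation: [-3.109, 0.451, -0.001]
ft_force: [0.1, 0.6, -0.3]
width: 62.9
```

```bash
python3 - <<'E'
from h import *
d=snap('wrist','w2');o=ctrl.get_obs();print(o['ee_pos'],o['orientation'],o['qpos'],R.from_rotvec(o['orientation']).as_matrix()[:,1])
t=snap('top','t2')
a=cv2.imread('pics/t2.png')[150:250,100:240]
cv2.imwrite('pics/j.png',np.hstack([cv2.imread('pics/w2.png')[100:384,80:400],cv2.resize(a,(398,284),interpolation=2)]))
E
```

```text
[500.19435632  72.72009807 154.27974524] [-3.10859249e+00  4.50682896e-01 -1.78791633e-03] [1.20713775e-01 3.47001059e-01 1.94383792e+00 2.45536133e-04
 8.49524225e-01 1.97930121e+00] [-2.83989838e-01 -9.58827064e-01 -6.57775625e-04]
```

View pics/j.png

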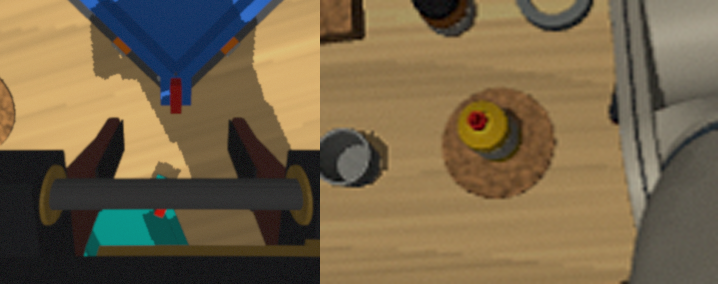

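The bottle stands on the mat (right crop, about (490,130)). In the left crop the fin (176,95) lies midway between the fingers.

```bash
python3 - <<'E'
from h import *
d=load('w2')
for u,v in((256,179),(256,203),(256,212)):print(px2w(d,u,v,79),px2w(d,u,v))
t=load('t2');k=140/398;print('bottle noz',px2w(t,100+478*k,150+121*k,111),'mat',px2w(t,100+499*k,150+143*k,3))
E
```

```text
[516.62870402  65.95715074  79.        ] [511.39060606  67.46352475  55.18723077]
[496.29389816  71.96593872  79.        ] [495.91294844  72.07633926  77.75475592]
[488.42751738  74.2904316   79.        ] [488.17603445  74.36345259  78.25854366]
bottle noz [517.52828116   3.81321542 111.        ] mat [516.06483357 -23.38915685   3.        ]
```

>>> play_rows(
  increments="0.7 0 0 -.02 0;0.7 0 0 -.03 0;0.7 0 0 -.025 0;0.7 0 0 -.015 0;0.7 0 0 -.008 0;0.7 0 0 -.002 0;0.7 0 0 0 0;0 0 0 0 0;0 0 0 0 0;0 0 0 0 0;0 0 0 0 0;0 0 0 0 0;0 0 0 0 0;0 0 0 0 0",
)

```text
t: 11.0
ee_pos: [499.5, 72.0, 53.7]
orientation: [-3.109, 0.453, 0.0]
ft_force: [-0.9, -0.9, 0.5]
width: 9.7
```

```bash
python3 - <<'E'
from h import *
t=load('t2');k=140/398;print('bottle noz',px2w(t,100+158*k,150+121*k,111),'mat',px2w(t,100+179*k,150+143*k,3))
print(ctrl.get_obs())
E
```

```text
bottle noz [536.77155279 308.79889633 111.        ] mat [537.28092875 313.62745524   3.        ]
{'t': 11.0, 'qpos': array([1.19643708e-01, 5.22114250e-01, 1.98807977e+00, 2.74341205e-05,
       6.31408023e-01, 1.97979004e+00]), 'qvel': array([ 0.00082223,  0.0003961 ,  0.0013733 ,  0.00142181, -0.00913962,
       -0.00249476]), 'joint_torque': array([-2.79740877e-01, -4.84740508e+01, -1.55105209e+01, -3.13287321e-02,
       -7.27064093e-02, -6.59729209e-03]), 'ee_pos': array([499.46120383,  72.03490056,  53.67347651]), 'orientation': array([-3.10875379e+00,  4.52958553e-01,  2.08852257e-05]), 'ft_force': array([-0.85548042, -0.90237772,  0.54096572]), 'moment': array([-0.07281441,  0.08936513, -0.01856403]), 'width': 9.712621226847972}
```

>>> play_rows(
  increments="0 .0003 0 .002 0;0 .0003 0 .002 0;0 .0003 0 .002 0;0 .0003 0 .002 0;0 .0003 -.0002 .002 0;0 .0003 -.0002 .002 0;0 0 0 0 0;0 0 0 0 0",
)

```text
t: 11.8
ee_pos: [501.5, 71.7, 65.8]
orientation: [-3.109, 0.453, -0.001]
ft_force: [1.7, 1.0, -5.2]
width: 9.9
```

>>> play_rows(
  increments="0 .0003 0 .002 0;0 .0003 -.0002 .002 0;0 .0003 -.0002 .002 0;0 .0003 -.0002 .002 0;0 .0003 -.0002 .002 0;0 .0003 -.0001 .002 0;0 0 0 0 0;0 0 0 0 0",
)

```text
t: 12.6
ee_pos: [502.9, 70.8, 77.8]
orientation: [3.109, -0.453, -0.0]
ft_force: [-1.3, 1.9, -1.2]
width: 9.9
```

```bash
python3 - <<'E'
from h import *
d=snap('scene','s3')
a=cv2.imread('pics/s3.png')[165:285,190:350];cv2.imwrite('pics/s3c.png',cv2.resize(a,(800,600),interpolation=2))
E
```

```text
(no output)
```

View pics/s3c.png

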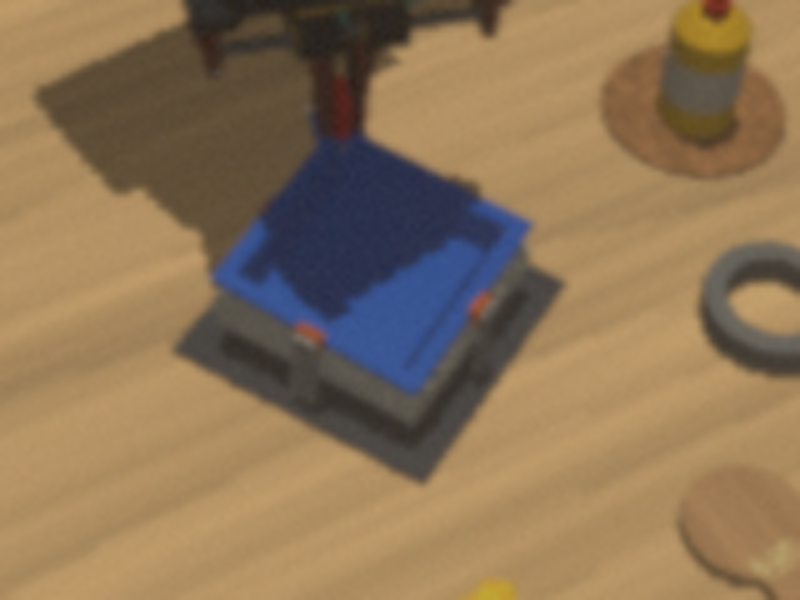

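The fin corner is about 24 mm up and the far corner is still seated under its two clips. Continue up, drawing slightly toward the fin side to free the far clips.

>>> play_rows(
  increments="0 -.001 .0003 .002 0;0 -.001 .0003 .002 0;0 -.001 .0003 .002 0;0 -.001 .0003 .002 0;0 -.001 .0003 .002 0;0 -.001 .0003 .002 0;0 0 0 0 0;0 0 0 0 0",
)

```text
t: 13.45
ee_pos: [497.2, 72.6, 89.8]
orientation: [-3.109, 0.453, -0.0]
ft_force: [-0.5, 0.2, -1.1]
width: 9.6
```

>>> play_rows(
  increments="0 -.001 .0003 .003 0;0 -.001 .0003 .003 0;0 -.001 .0003 .003 0;0 -.001 .0003 .003 0;0 0 0 0 0;0 0 0 0 0",
)

```text
t: 14.05
ee_pos: [493.1, 73.8, 101.8]
orientation: [-3.109, 0.453, -0.001]
ft_force: [-0.2, -0.4, -0.9]
width: 9.7
```

```bash
python3 - <<'E'
from h import *
d=snap('scene','s4')
a=cv2.imread('pics/s4.png')[165:285,190:350];cv2.imwrite('pics/s4c.png',cv2.resize(a,(640,480),interpolation=2))
E
```

```text
(no output)
```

View pics/s4c.png

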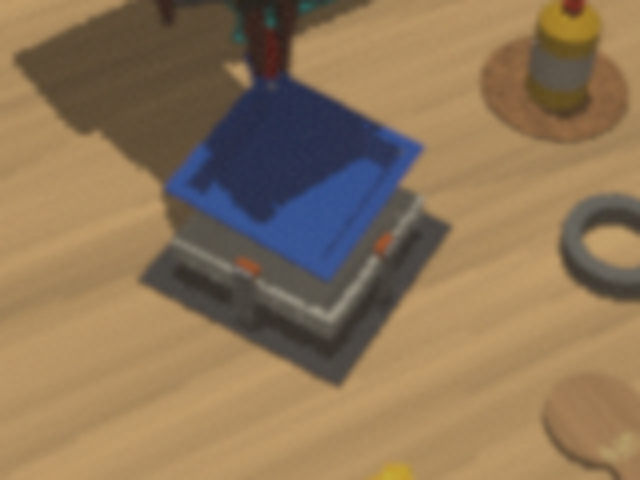

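>>> play_rows(
  increments="0 0 0 .005 0;0 0 0 .01 0;0 0 0 .015 0;0 0 0 .015 0;0 0 0 .015 0;0 0 0 .015 0;0 0 0 .01 0;0 0 0 .005 0;0 0 0 0 0;0 0 0 0 0",
)

```text
t: 15.1
ee_pos: [492.8, 73.7, 191.3]
orientation: [3.109, -0.453, -0.001]
ft_force: [1.0, 0.7, -0.9]
width: 9.9
```

```bash
cat > tilt.py <<'E'
from h import *
import sys
def tilt(name,save):
    d=snap(name,save); hsv=cv2.cvtColor(d['img'],cv2.COLOR_RGB2HSV)
    m=cv2.inRange(hsv,(108,150,40),(125,255,255))
    n,l,st,_=cv2.connectedComponentsWithStats(m); P=[]
    o=ctrl.get_obs()['ee_pos']
    for v,u in zip(*np.nonzero(m)):
        if d['range_z'][v,u]>0:
            p=px2w(d,u,v)
            if np.hypot(*(p-o)[:2])<230 and p[2]<o[2]+20: P.append(p)
    P=np.array(P); 
    x=np.array([.958,-.286]) if len(sys.argv)<3 else np.array([np.cos(float(sys.argv[2])),np.sin(float(sys.argv[2]))])
    y=np.array([-x[1],x[0]]); X=(P[:,:2]-o[:2])@x; Y=(P[:,:2]-o[:2])@y
    # floor and rim: fit floor by RANSAC-ish (largest plane)
    best=None;rng=np.random.default_rng(0)
    A=np.c_[X,Y,np.ones(len(X))]
    for _ in range(500):
        i=rng.choice(len(X),3,False)
        try:c=np.linalg.solve(A[i],P[i,2])
        except Exception:continue
        k=abs(A@c-P[:,2])<3
        if np.hypot(c[0],c[1])<.6 and(best is None or k.sum()>best.sum()):best=k
    c=np.linalg.lstsq(A[best],P[best,2],rcond=None)[0]
    print(name,len(P),best.sum(),'slope x,y',c.round(3),'z at origin of plane',c[0]*92+c[2],'TCP',o,'Xrange',X.min(),X.max(),'Y',Y.min(),Y.max(), 'lowest',P[:,2].min())
for n in('scene','top','wrist'):
    tilt(n,sys.argv[1]+n)
E
python3 tilt.py a
```

```text
scene 702 395 slope x,y [-1.17000e-01  4.00000e-03  1.63227e+02] z at origin of plane 152.50192972099006 TCP [492.59627086  73.68013255 191.09949053] Xrange 60.5716848802779 177.67039319283907 Y -86.42660279362234 83.60437344756389 lowest 144.1512657795538Traceback (most recent call last):
  File "tilt.py", line 27, in <module>
    tilt(n,sys.argv[1]+n)
    ~~~~^^^^^^^^^^^^^^^^^
  File "tilt.py", line 24, in tilt
    c=np.linalg.lstsq(A[best],P[best,2],rcond=None)[0]
      ~~~~~~~~~~~~~~~^^^^^^^^^^^^^^^^^^^^^^^^^^^^^^
    _assert_2d(a, b)
    ~~~~~~~~~~^^^^^^
    raise LinAlgError('%d-dimensional array given. Array must be '
            'two-dimensional' % a.ndim)
numpy.linalg.LinAlgError: 3-dimensional array given. Array must be two-dimensional
```

Tray is free, tilted 0.117 rad (limit 0.3). I carry it to a point in front of the chute first, then lower it and slide it under the lip.

>>> play_rows(
  increments="0 -.002 -.008 0 0;0 -.004 -.016 0 0;0 -.005 -.023 0 1;0 -.005 -.024 0 1;0 -.005 -.024 0 1;0 -.005 -.024 0 1;0 -.005 -.024 0 1;0 -.005 -.024 0 1;0 -.006 -.024 0 1;0 -.006 -.024 0 1;0 -.006 -.024 0 1;0 -.006 -.024 0 1;0 -.006 -.024 0 1;0 -.006 -.024 0 1;0 -.006 -.024 0 1;0 -.005 -.024 0 1;0 -.004 -.024 0 1;0 -.003 -.022 0 1;0 -.002 -.012 0 .6;0 -.001 -.007 0 0",
)

```text
t: 17.2
ee_pos: [399.2, -351.3, 191.2]
orientation: [-3.141, 0.001, 0.001]
ft_force: [0.2, -0.2, 0.1]
width: 9.7
```

>>> play_rows(
  increments="0 0 0 0 0;0 0 0 -.005 0;0 0 0 -.01 0;0 0 0 -.01 0;0 0 0 -.01 0;0 0 0 -.01 0;0 0 0 -.007 0;0 0 0 -.003 0;0 0 0 0 0;0 0 0 0 0",
)

```text
t: 18.2
ee_pos: [400.2, -350.4, 136.9]
orientation: [3.141, 0.001, 0.001]
ft_force: [-0.5, 0.8, 0.3]
width: 9.6
```

```bash
sed -i "s/('scene','top','wrist')/('scene','top')[:1]/" tilt.py; python3 tilt.py b 0
python3 -c "
from h import *
print(ctrl.get_obs()['orientation'])
snap('top','t5'); a=cv2.imread('pics/t5.png');b=cv2.imread('pics/bscene.png');cv2.imwrite('pics/j5.png',cv2.resize(np.hstack([a[40:330,300:512],b[120:384,60:320][:,:]][:1]+[cv2.resize(b[100:384,60:330],(276,290))]),(780,464)))"
```

```text
scene 2194 1189 slope x,y [-1.32000e-01  5.00000e-03  1.10228e+02] z at origin of plane 98.0404208144465 TCP [ 400.32301229 -350.50354539  137.03647684] Xrange 7.371048114160033 177.90187057797 Y -87.6213900170593 87.45140089024125 lowest 88.19265401617974
[3.14107072e+00 6.10163768e-04 9.28390235e-04]
```

View pics/j5.png

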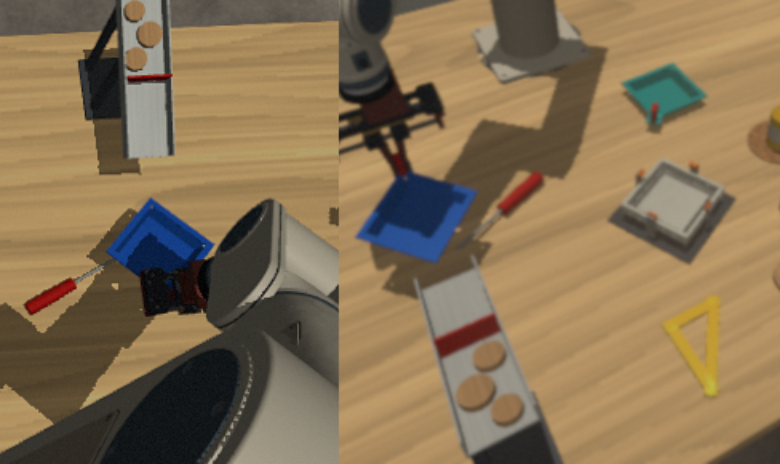

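The tray hangs by its fin in front of the chute, clear of the bench and the screwdriver, with its rim about 20 mm below the lip. Slide it under.

>>> play_rows(
  increments="0 .005 .001 0 0;0 .01 .001 0 0;0 .014 .001 0 0;0 .014 .001 0 0;0 .014 0 0 0;0 .014 0 0 0;0 .014 0 0 0;0 .014 0 0 0;0 .014 0 0 0;0 .012 0 0 0;0 .008 0 0 0;0 .004 0 0 0;0 0 0 0 0;0 0 0 0 0;0 0 0 0 0;0 0 0 0 0;0 0 0 0 0;0 0 0 0 0",
)

```text
t: 20.1
ee_pos: [536.9, -346.3, 136.7]
orientation: [-3.142, -0.0, 0.0]
ft_force: [0.1, 1.0, -0.0]
width: 10.1
```

```bash
python3 tilt.py c 0
python3 -c "
from h import *
o=ctrl.get_obs();print(o['ee_pos'],o['ft_force'],o['width'])
snap('top','t6'); a=cv2.imread('pics/t6.png');b=cv2.imread('pics/cscene.png');cv2.imwrite('pics/j6.png',cv2.resize(np.hstack([a[40:330,80:512],cv2.resize(b[100:384,60:400],(340,290))]),(800,300)))"
```

```text
scene 1484 521 slope x,y [-1.05000e-01 -3.00000e-03  1.29827e+02] z at origin of plane 120.1812270015388 TCP [ 536.95825801 -346.29409048  136.72957393] Xrange 11.391115332882237 134.83889151722042 Y -89.07137157662504 86.70929386712271 lowest 95.69075578072204
[ 536.95825801 -346.29409048  136.72957393] [ 0.339599   -0.32258717 -1.3969827 ] 10.076434596786576
```

View pics/j6.png

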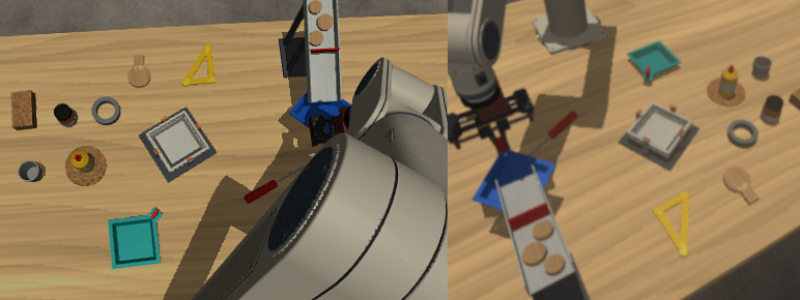

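The tray is centred under the lip: rim plane at z ≈ 120 mm (origin ≈ 95 mm), tilt ≈ 0.11 rad, no contact. The bottle stands on the mat and the bystanders look unmoved.

```bash
python3 -c "
from workcell import ctrl
print(ctrl.close_job())"
```

```text
the job is handed in; nothing more can be done
None
```

I finished the task and handed it in at about 20 s of robot time; closing the job gave no verdict.

- **Bottle:** It stands upright and released on the cork mat, about 5 mm from the mat's centre by the top camera.
- **Peel:** I lifted the fin's corner about 24 mm (about 93 mm in the stack frame, 89 needed). A picture at that moment showed the far corner still down under its clips. I then drew the tray slightly towards the fin side to free it.
- **Final hold:** The tray is held by its fin with its origin about 20 mm in front of the lip, at about 95 mm height. The force reading shows only about the tray's own weight, and its rim is about 20 mm below the lip, so I saw no sign of it touching the chute.
- **Not fully level:** The tray sags about 0.11 rad towards the far corner (0.10 to 0.13 in different fits). That is within the 0.30 limit, so I left it.
- **Bystanders:** The screwdriver, tape roll, jar and cup look unmoved in the last pictures; I judged this by eye and did not measure it.

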